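Lock the cam coupler cap onto the cleaning-fluid tank

TASK

Put the two-armed coupler cap over the grooved neck of the cleaning-fluid tank and push it straight down until the neck's seal gives by about half its 8 mm (never squash it nearly flat), with both arms still raised. Then swing its two cam arms down together, neither running ahead of the other, until both are fully home and lock the cap. Let go, and leave everything else on the table where it is.

Things in the scene. Friction and masses are not known exactly. Their poses are not given: they have to be found in the camera images.
- coupler: Loose aluminium cap, about 0.28 kg with its arms, standing mouth down: a cup 45 outside diameter, 36 tall, bore 35 diameter and 32 deep. Origin: centre of the mouth, at the underside; z points up through the closed top. Two flats 46 apart (22 wide, 34 tall) face its +x and -x: grip there, across x. The cam arms are hinged on its +y and -y sides.
- cam_a_pin (a point): Hinge pin of the +y arm, fixed in the coupler: 22 from the coupler's axis, 17 above its mouth. Both arms are swung at once by two open fingers pressing from above, 35 to 42 either side of the coupler's axis; past about 1 rad squeezing the two arms towards each other sends them home.
- cam_b_pin (a point): The same for the arm on the coupler's -y side.
- cam_a (a joint): Dark steel arm on the coupler's +y side, 12 wide, 5 thick, its end 35 from the pin, its upper face 5.5 above the pin when level. 0 = level outwards, negative = raised (starts 0.1 to 0.4 rad raised), positive = swung down; the stop, fully home, is 1.45 rad, hanging nearly upright beside the neck. It stays where left (friction 0.05 N m) and gets heavier as its inner cam draws the cap down.
- cam_b (a joint): The same on the coupler's -y side.
- cam_a_end (a point): Middle of the end of the +y arm, on its upper (when home, outer) face, 35 from the pin.
- cam_b_end (a point): The same on the -y arm.
- tank: White plastic tank fixed to the table, 120 (x) by 200 (y) by 70 tall; origin: centre of its underside. A black screw cap 40 across and 16 tall stands on it 60 to -y of its centre and is not used.
- neck_axis (a point): Where the upright steel neck's axis meets the tank's top face, 40 to +y of the tank's centre. The neck is 32 across, grooved (23 across) below a rim lip 8 tall with a 3.5 chamfer. It is screwed in to an unknown depth: its metal rim lies anywhere from 58 to 84 above this point, and is not reported. The black seal, 24 across, stands 8 above the rim; the cap's inner top presses on it.
- seal (a joint): How far the seal is pressed down, in m: 0 untouched (cap's mouth then 24 below the metal rim), 0.009 end of travel, crushed beyond 0.0065. A downward push on the cap of about 12 N starts it, with 2 N more per mm (about 17 N at 3 mm, 25 N at 6.5 mm); let go, it stays pressed to within 1 mm. Locked arms hold it at about 4 mm.
- plug: Bystander, loose: brass-coloured double-ended plug without arms, 32 across, 36 tall. Origin: its underside.
- tape: Bystander, loose: cardboard ring, 60 across, 24 tall, lying flat. Origin: its underside.
- carton: Bystander, loose: small cardboard carton 60 x 50 x 45 tall. Origin: its underside.
- spanner: Bystander, loose: steel spanner about 170 long, lying flat. Origin: its underside.
- jar: Bystander, loose: closed jar, 64 across, 80 tall. Origin: its underside.
- brush: Bystander, loose: brush about 170 long, lying flat. Origin: its underside.
- flask: Bystander, loose: closed bottle, 66 across, 190 tall. Origin: its underside.
Mind the look-alikes: they are no part of the job. What is shaped like the tank but brown or yellow is not meant.

How it is judged:
By the outcome, as a careful person would: the job done as asked, in the order asked, and still so for the second after the job is handed in, with the robot touching nothing.
It also fails if it takes over 72 s, if anything falls off the work surface, if the arm or the gripper's body presses on something with over 40 N, if the wrist force passes 120 N, or if a joint passes its speed limit or range.

ROBOT

A 6-joint arm with a two-finger parallel gripper is mounted at the origin on the work surface. World frame = base frame: x ahead of the robot, y to its left, z up, the work surface at z = 0. Lengths are in m, angles in rad, forces in N, time in s.
With the tool pointing down it reaches from about 0.3 to 0.95 m from the base axis. Payload 3.1 kg.
Tool frame: the origin (TCP) lies on the centre line of the jaws, within the pads' length; the fingertips stand 14 mm ahead of it and the grasp point (between the pads) lies 5 mm behind it; z points along the fingers, x is the direction in which the jaws open and shut, and the axes are right-handed (so a half turn about z gives the same grasp; the last joint's range is limited). The gripper opens to 85 mm and grips with 20 to 120 N. Pads are 22 mm wide; open, the fingers measure 114 mm over their backs; the gripper's body (76 mm by 85 mm) begins 54 mm behind the grasp point. The pads swing forward as they close: fully open they stand 13 mm farther back than shut.
Start: joints at [1.058, 0.308, 1.634, -0, 1.2, -0.07], TCP at [0.268, 0.565, 0.245] pointing down, gripper open.
Joint ranges: [-3.06, 3.06], [-0.79, 1.96], [0.05, 2.63], [-1.19, 4.34], [0.05, 2.64], [-2.94, 2.94]. Speed limits (rad/s): [2.79, 2.79, 3.14, 3.14, 3.14, 3.14].

INTERFACE

Orientations are given as a unit quaternion [x, y, z, w].
In Python, from bench import observe, get_image, camera_model, finish_job gives the robot as it stands.
- The arm moves only by the shell command python3 -m inch 'ROWS' [FORCE]. ROWS is text: rows parted by semicolons, each of 5 numbers parted by spaces: the finger opening in cm, from 0 to 8.54, then the shift along the tool's x, y, z in cm, then the turn about the tool's z in rad. A call has 1 to 20 rows; each row is the pose to reach, as a shift and turn from the pose measured when the call began, along the tool's axes at that moment; what a row does not reach only later rows make up. A row lasts 1/8 s, in which the tool goes at most 62.5 mm and 10.7 degrees, less where a joint would pass 70% of its speed; a pose out of reach is approached as far as the arm can. A call with a gripper value outside its range is refused whole. The fingers move at their own pace and stop on an object; FORCE is the grip in N (left out, the last holds). Time passes only in rows, so rows that repeat a pose let the fingers close. It gives the time, the measured TCP pose, the force and the opening at its end, in the units of the state.
- observe(): the state, without advancing time (a new reading comes with each control period).
- get_image(name): name is "side" or "top" or "wrist"; returns the picture (480x640x3 uint8, red, green, blue); there is no depth.
- camera_model(name): a dict with "mtx" (3x3 intrinsics, pixels), "origin" and "attitude" of the camera in the world; the wrist camera has in their place "tool_from_camera" (4x4, takes a point from camera to tool coordinates, whose origin is the TCP and whose axes are the tool frame's). Camera axes: x right, y down, z forward; pixel columns grow to the right and rows downward; lengths in m; the calibration is good to about 2 mm. A picture is of the moment at which its call begins: read the wrist's pose just before it. camera_model takes no time and is no camera call.
- finish_job(): hands the job in, once; it reports no verdict.
The state is a dict: "time": time; "joint_positions": joint angles; "qvel": joint speeds; "tau": joint torques, N m; "ee_pos": TCP position; "eef_rot": TCP orientation; "wrist_force": force on the tool from outside, world axes, zero at the start; "ft_torque": the same for the moment, N m; "grip_width": opening from 0.0 (shut) to 1.0 (fully open).
Only numpy, scipy, OpenCV 4.12 (cv2) and the standard library are available. Lean on these libraries where they do the work, as an engineer would, in place of code of your own. Each camera call takes 0.05 s, during which the arm holds its last target.

## Working session

There is one attempt and no reset: what is moved stays moved. The work goes in short steps, Python scripts to look and compute and a shell command to move; the robot and the scene stay as the last step left them, time stands still between calls to the robot, and variables do not carry over. Pictures are saved under pics/ and viewed, and the job is handed in when it is done.

```bash
ls; mkdir -p pics; python3 - <<'E'
from bench import *
import cv2
print(observe())
for n in("top","side","wrist"):
    im=get_image(n); cv2.imwrite(f"pics/{n}0.png",im[:,:,::-1])
    print(n,camera_model(n))
E
```

```text
pics
{'time': 0.0, 'joint_positions': array([ 1.05834815e+00,  3.09033996e-01,  1.63521142e+00,  2.30195992e-05,
        1.19971552e+00, -6.97156982e-02]), 'qvel': array([ 9.70582712e-04,  2.02233469e-03, -2.84710990e-03,  1.61734189e-03,
       -1.77693806e-03, -5.23037739e-05]), 'tau': array([ 8.55642575e-04, -4.15259135e+01, -2.76663744e+01, -7.34160585e-05,
        1.01234374e-02,  1.55957355e-05]), 'ee_pos': array([0.26738667, 0.56402099, 0.24401716]), 'eef_rot': array([ 8.45108174e-01,  5.34594026e-01, -1.04747987e-03,  5.52354826e-04]), 'wrist_force': array([0.69822519, 0.64956498, 0.53371006]), 'ft_torque': array([ 0.0206636 ,  0.03028979, -0.00049098]), 'grip_width': 0.9959063642629571}
top {'mtx': array([[474.093162  ,   0.        , 316.05261816],
       [  0.        , 474.093162  , 239.91039571],
       [  0.        ,   0.        ,   1.        ]]), 'origin': array([0.31338368, 0.09687835, 1.10749729]), 'attitude': array([ 0.70771554, -0.70016214,  0.06369576, -0.06967449])}
side {'mtx': array([[607.16760673,   0.        , 318.04723136],
       [  0.        , 607.16760673, 239.21589007],
       [  0.        ,   0.        ,   1.        ]]), 'origin': array([-0.06204437, -0.93394274,  0.84938194]), 'attitude': array([ 0.84256548, -0.22965474,  0.11804881, -0.47265907])}
wrist {'mtx': array([[369.89517465,   0.        , 317.99267701],
       [  0.        , 369.89517465, 237.53482181],
       [  0.        ,   0.        ,   1.        ]]), 'tool_from_camera': array([[ 9.99999790e-01, -5.60178259e-04,  3.24689402e-04,
         5.92909717e-04],
       [ 4.36361112e-04,  9.53556727e-01,  3.01213178e-01,
        -7.71820387e-02],
       [-4.78342837e-04, -3.01212973e-01,  9.53556771e-01,
        -1.27942308e-01],
       [ 0.00000000e+00,  0.00000000e+00,  0.00000000e+00,
         1.00000000e+00]])}
```

View pics/top0.png

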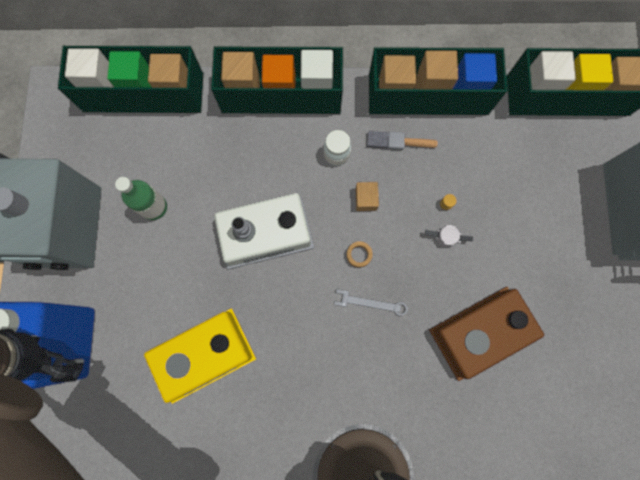

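View pics/side0.png

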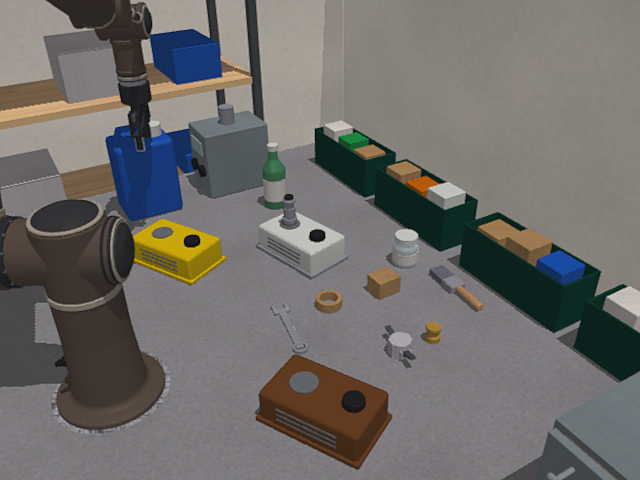

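View pics/wrist0.png

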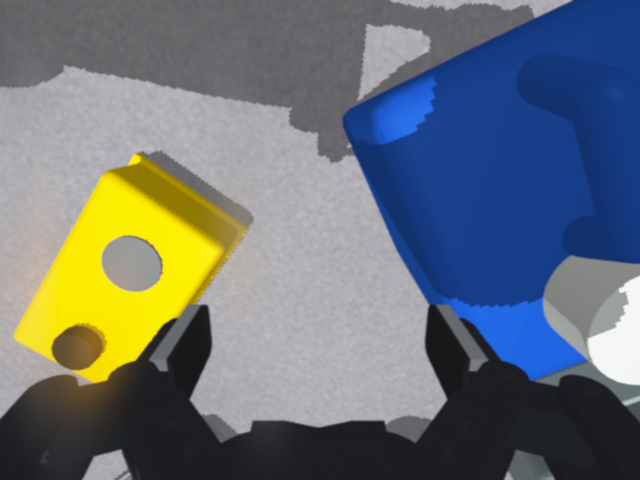

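The top view shows the coupler at about (449,235), with its arms running roughly along the image horizontal, the plug at (449,202) and the neck at (241,228). The side view shows the coupler at (400,342) and the neck at (289,205). Next I'll set up ray helpers and enlarge these areas.

```bash
cat > h.py <<'E'
import numpy as np, cv2
from scipy.spatial.transform import Rotation as R
from bench import *
def cam(n,st=None):
    c=camera_model(n)
    if n=="wrist":
        T=np.eye(4);T[:3,:3]=R.from_quat(st['eef_rot']).as_matrix();T[:3,3]=st['ee_pos']
        T=T@c['tool_from_camera'];return c['mtx'],T[:3,3],T[:3,:3]
    return c['mtx'],np.array(c['origin']),R.from_quat(c['attitude']).as_matrix()
def ray(C,u,v):
    K,o,A=C; d=A@np.linalg.solve(K,[u,v,1.]); return o,d/np.linalg.norm(d)
def onz(C,u,v,z):
    o,d=ray(C,u,v); return o+d*(z-o[2])/d[2]
def proj(C,p):
    K,o,A=C; q=K@(A.T@(np.array(p)-o)); return q[:2]/q[2]
def tri(rs):
    M=sum(np.eye(3)-np.outer(d,d) for o,d in rs); b=sum((np.eye(3)-np.outer(d,d))@o for o,d in rs)
    p=np.linalg.solve(M,b); return p,[np.linalg.norm((np.eye(3)-np.outer(d,d))@(p-o)) for o,d in rs]
E
python3 - <<'E'
from h import *
t,s=cam("top"),cam("side")
print(onz(t,449,235,.036),onz(s,400,342,.036), onz(t,449,202,.036))
print(tri([ray(t,238,223),ray(s,289,199)]))
im=cv2.imread("pics/top0.png"); 
def crop(im,x0,y0,w,h,k):return cv2.resize(im[y0:y0+h,x0:x0+w],None,fx=k,fy=k,interpolation=cv2.INTER_CUBIC)
si=cv2.imread("pics/side0.png")
a=np.hstack([crop(im,410,190,80,70,5),crop(im,205,185,80,70,5)])
b=np.hstack([crop(si,360,300,80,70,5),crop(si,250,180,80,70,5)])
cv2.imwrite("pics/c0.png",cv2.resize(np.vstack([a,b]),(686,600)))
E
```

```text
[ 0.53274477 -0.19858724  0.036     ] [ 0.52685566 -0.20845946  0.036     ] [ 0.61128091 -0.20181554  0.036     ]
(array([0.53232044, 0.26988534, 0.14124636]), [np.float64(0.00012864288872061388), np.float64(0.00012864288872061204)])
```

View pics/c0.png

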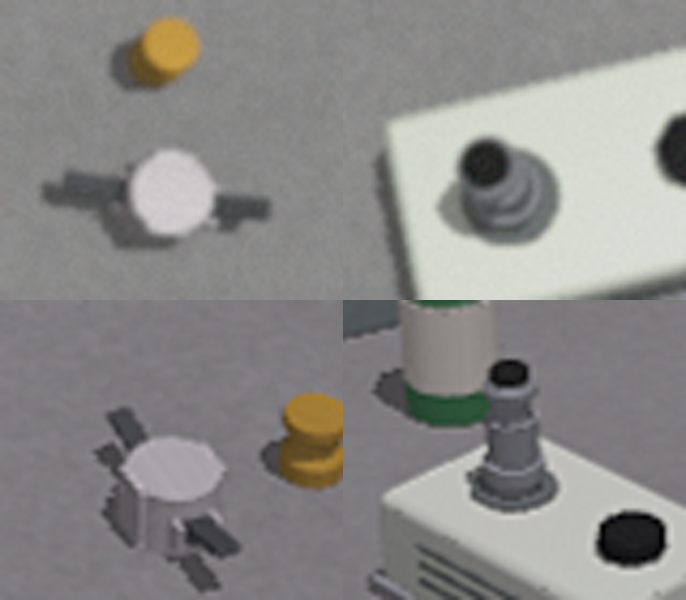

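```bash
python3 -m inch '8.5 -1.5 3.6 -0.3 0.1;8.5 -4.5 10.9 -1 0.28;8.5 -7 16.5 -1.5 0.46;8.5 -9.5 22 -2 0.64;8.5 -11.5 27.5 -2.3 0.82;8.5 -13.5 32.5 -2.6 1.0;8.5 -14.7 35.5 -2.6 1.1;8.5 -15.3 36.5 -2.6 1.13;8.5 -15.3 36.5 -2.6 1.13;8.5 -15.3 36.5 -2.6 1.13'
python3 - <<'E'
from h import *
st=observe();im=get_image("wrist");cv2.imwrite("pics/w1.png",im[:,:,::-1])
np.save("st1.npy",st,allow_pickle=True);print(st)
E
```

```text
time: 1.4
ee_pos: [0.5307, 0.2707, 0.2703]
eef_rot: [1.0, 0.0, -0.001, 0.001]
wrist_force: [-0.2, -1.2, -0.2]
grip_width: 0.992
{'time': 1.4, 'joint_positions': array([ 3.98769103e-01,  2.31582070e-01,  1.67877877e+00, -4.36446931e-04,
        1.23349301e+00,  3.98805163e-01]), 'qvel': array([ 0.00919581, -0.00321121, -0.00078774, -0.00349926, -0.00173863,
        0.00338998]), 'tau': array([-5.06102331e-01, -3.84664822e+01, -2.81416744e+01, -3.33369873e-02,
        2.97279956e-03, -1.40252836e-03]), 'ee_pos': array([0.53068348, 0.27066786, 0.270264  ]), 'eef_rot': array([ 9.99999338e-01,  5.44224897e-05, -9.61953524e-04,  6.28705202e-04]), 'wrist_force': array([-0.1514986 , -1.24147377, -0.18571674]), 'ft_torque': array([-0.0013348 , -0.02227661, -0.03089359]), 'grip_width': 0.9917976112418956}
```

View pics/w1.png

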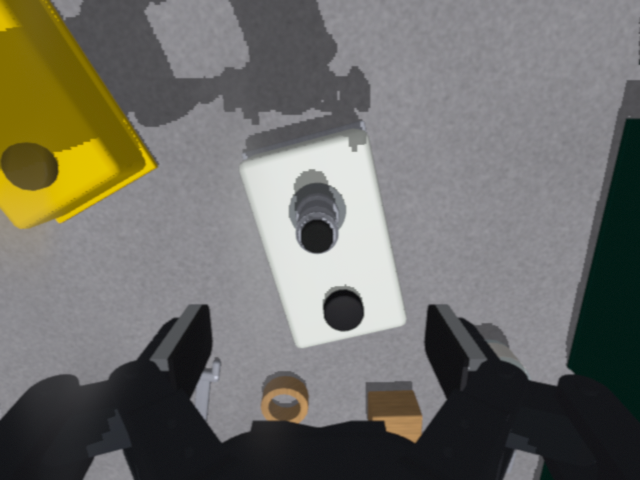

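```bash
python3 - <<'E'
from h import *
st=np.load("st1.npy",allow_pickle=True).item()
C={"wrist":cam("wrist",st),"top":cam("top"),"side":cam("side")}
def dark(path,u,v,r,th):
    im=cv2.imread(path);g=cv2.cvtColor(im,cv2.COLOR_BGR2GRAY)
    x0,y0=u-r,v-r
    k=8; c=cv2.resize(g[y0:y0+2*r,x0:x0+2*r],None,fx=k,fy=k,interpolation=cv2.INTER_LINEAR)
    m=(c<th).astype(np.uint8)
    cs,_=cv2.findContours(m,cv2.RETR_EXTERNAL,cv2.CHAIN_APPROX_NONE)
    c0=max(cs,key=cv2.contourArea);e=cv2.fitEllipse(c0)
    return x0+(e[0][0]+.5)/k-.5,y0+(e[0][1]+.5)/k-.5,e[1][0]/k,e[1][1]/k
w=dark("pics/w1.png",317,236,22,50);t=dark("pics/top0.png",238,223,9,50);s=dark("pics/side0.png",289,197,8,50)
print(w,t,s)
R3={"wrist":ray(C["wrist"],*w[:2]),"top":ray(C["top"],*t[:2]),"side":ray(C["side"],*s[:2])}
print(tri(list(R3.values())));
for a,b in(("wrist","top"),("wrist","side"),("top","side")):print(a,b,tri([R3[a],R3[b]])[0])
# range from seal size 24mm in wrist
print("depth by size",369.9*.024/max(w[2:]), "cam",C["wrist"][1])
im=cv2.imread("pics/w1.png");cv2.imwrite("pics/w1c.png",cv2.resize(im[150:270,260:380],None,fx=5,fy=5,interpolation=cv2.INTER_CUBIC))
# tank corners
hsv=cv2.cvtColor(im,cv2.COLOR_BGR2HSV);m=((hsv[...,1]<40)&(hsv[...,2]>205)).astype(np.uint8)
cs,_=cv2.findContours(m,cv2.RETR_EXTERNAL,cv2.CHAIN_APPROX_NONE);c=max(cs,key=cv2.contourArea)
r=cv2.minAreaRect(c);bx=cv2.boxPoints(r);print([onz(C["wrist"],*p,.07)[:2] for p in bx])
c4=dark("pics/w1.png",343,310,28,60);p=onz(C["wrist"],*c4[:2],.086);print("screwcap",p)
E
```

```text
(316.47328758239746, 235.61347198486328, 30.882434844970703, 32.771324157714844) (237.73442268371582, 223.05529975891113, 8.773653984069824, 9.115753173828125) (288.25470638275146, 196.7213020324707, 5.887296676635742, 8.599831581115723)
(array([0.5302589 , 0.26989673, 0.14791064]), [np.float64(0.0010189210639636663), np.float64(0.0008910646535066427), np.float64(0.00027963553222096964)])
wrist top [0.53030395 0.26979679 0.14653903]
wrist side [0.53004542 0.27039265 0.14790692]
top side [0.53039647 0.26918339 0.14852744]
depth by size 0.27089537051587476 cam [0.53110667 0.34850247 0.39810794]
[array([0.46375355, 0.31259924]), array([0.56922911, 0.33624828]), array([0.61944087, 0.15422359]), array([0.49653827, 0.12137762])]
screwcap [0.55406602 0.17836009 0.086     ]
```

View pics/w1c.png

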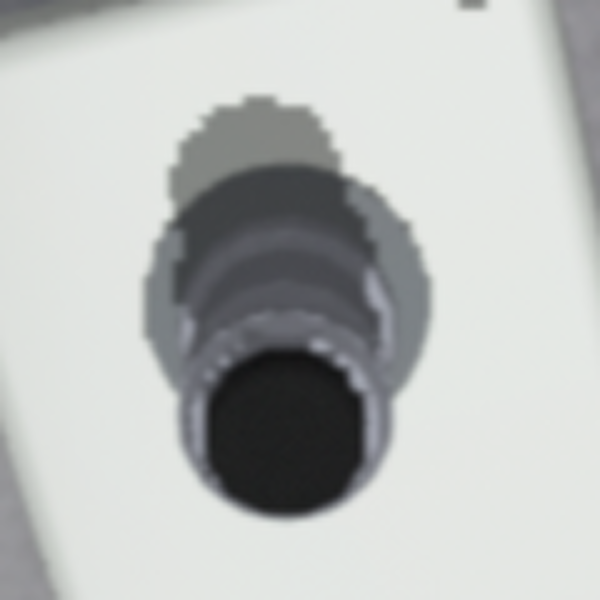

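```bash
python3 -m inch '8.5 0 2 0 0;8.5 0 7 0 0;8.5 0 11 0 0;8.5 0 12 0 0;8.5 0 12 0 0;8.5 0 12 0 0'
python3 - <<'E'
from h import *
st=observe();im=get_image("wrist");cv2.imwrite("pics/w2.png",im[:,:,::-1])
np.save("st2.npy",st,allow_pickle=True);print(st['ee_pos'],st['qvel'])
C=cam("wrist",st); p=proj(C,[.53,.27,.147]);print(p)
u,v=map(int,p);g=im[max(0,v-60):v+60,u-60:u+60,::-1];cv2.imwrite("pics/w2c.png",cv2.resize(g,None,fx=5,fy=5,interpolation=cv2.INTER_CUBIC));print(u-60,max(0,v-60))
E
```

```text
time: 2.2
ee_pos: [0.5307, 0.1517, 0.2706]
eef_rot: [1.0, 0.001, -0.001, 0.0]
wrist_force: [-0.1, 0.2, -0.4]
grip_width: 0.993
[0.53069606 0.15170194 0.2706167 ] [ 0.00940404  0.00627684 -0.00223161 -0.00409079 -0.0005464  -0.00070188]
[317.07018549  51.4359393 ]
257 0
```

View pics/w2c.png

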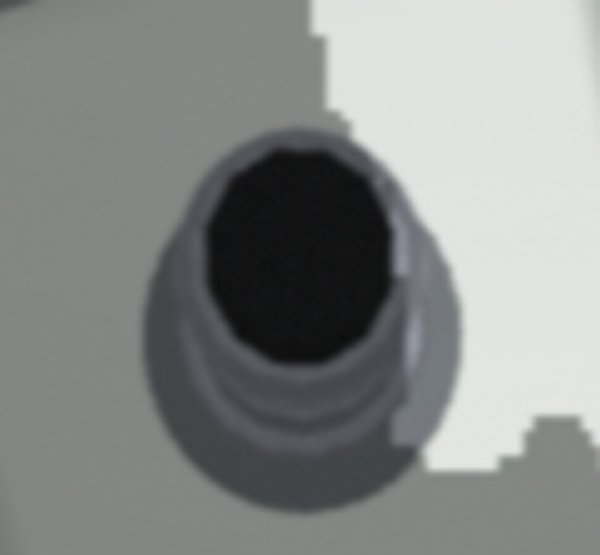

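View pics/w2.png

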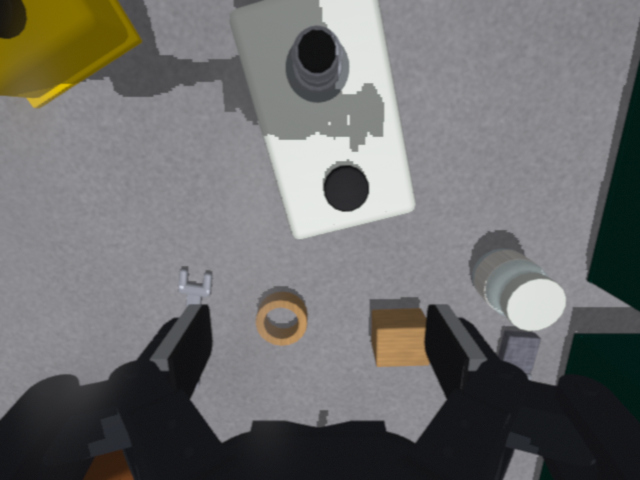

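```bash
python3 - <<'E'
from h import *
C1=cam("wrist",np.load("st1.npy",allow_pickle=True).item());C2=cam("wrist",np.load("st2.npy",allow_pickle=True).item())
for v1,v2 in((253,29.2),(252.5,29.2),(253,28.7)):
  best=[]
  for z in np.arange(.13,.165,.0005):
    a=onz(C1,316.8,v1,z);b=onz(C2,317.1,v2,z);best.append((abs((b-a)[1]-.024),z,(a+b)/2))
  print(min(best,key=lambda t:t[0]))
for n,C in(("w1",C1),("w2",C2)):
  for z in(.130,.135,.139,.147): print(n,z,proj(C,[.5305,.269,z]),369.9*.032/((np.linalg.inv(C[2])@(np.array([.5305,.269,z])-C[1]))[2]))
# near edge sidewall check in w2 : v bottom =365/5-.4
print("near edge y-0.012 at rim", [ (z,onz(C2,317,72.6,z)[1]+.012) for z in(.136,.139,.141)])
# flange bottom edges
print("flange centre x", onz(C2,(145/5+461/5)/2+257-.4,60,.072)[0], "near edge lip w2")
E
```

```text
(np.float64(0.00011116654616823846), np.float64(0.14850000000000002), array([0.52988199, 0.269809  , 0.1485    ]))
(np.float64(1.582193141732441e-05), np.float64(0.14800000000000002), array([0.52987993, 0.26996148, 0.148     ]))
(np.float64(9.177524708810919e-05), np.float64(0.14900000000000002), array([0.52988429, 0.26998109, 0.149     ]))
w1 0.13 [317.90629809 230.63510254] 42.33496547693534
w1 0.135 [317.89185051 232.54858071] 43.06916775237376
w1 0.139 [317.87992657 234.12782177] 43.67512312600717
w1 0.147 [317.85504297 237.42347717] 44.93966731479986
w2 0.13 [317.92633759  57.70074449] 48.494415342328196
w2 0.135 [317.91381403  56.44880283] 49.46042952302401
w2 0.139 [317.90343013  55.41075604] 50.26139968831482
w2 0.147 [317.88161961  53.2304246 ] 51.9437712924086
near edge y-0.012 at rim [(0.136, np.float64(0.2712807135448853)), (0.139, np.float64(0.2709399009062622)), (0.141, np.float64(0.2707126924805134))]
flange centre x 0.5298166649664172 near edge lip w2
```

```bash
python3 -m inch '8.5 0 3 0 0;8.5 0 9 1 0;8.5 0 15 3 0;8.5 0 21 5 0;8.5 0 27 7 0;8.5 0 32 9 0;8.5 0.1 35 10 0;8.5 0.1 35.2 10 0;8.5 0.1 35.2 10 0;8.5 0.1 35.2 10 0'
python3 - <<'E'
from h import *
st=observe();im=get_image("wrist");cv2.imwrite("pics/w3.png",im[:,:,::-1])
np.save("st3.npy",st,allow_pickle=True);print(st['ee_pos'],st['qvel'])
E
```

```text
time: 3.5
ee_pos: [0.5327, -0.1989, 0.1714]
eef_rot: [1.0, 0.002, -0.0, 0.0]
wrist_force: [0.3, 0.8, -0.1]
grip_width: 0.996
[ 0.53272816 -0.19885833  0.17139394] [ 0.00066463 -0.0049829   0.00236234 -0.00281828 -0.00092404  0.00069979]
```

View pics/w3.png

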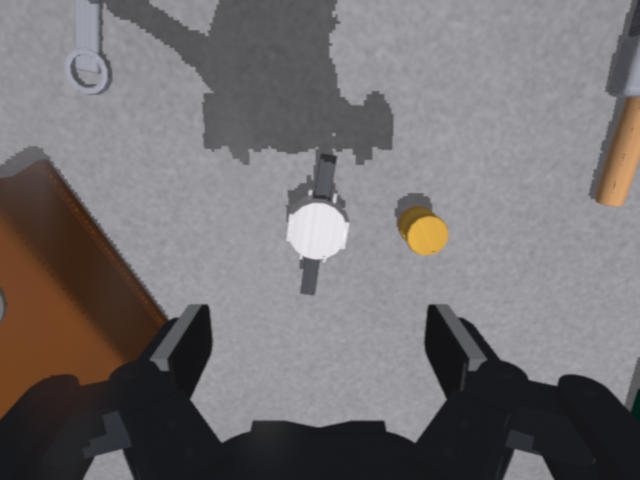

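```bash
python3 - <<'E'
from h import *
st=np.load("st3.npy",allow_pickle=True).item();C=cam("wrist",st)
im=cv2.imread("pics/w3.png");hsv=cv2.cvtColor(im,cv2.COLOR_BGR2HSV)
m=((hsv[...,1]<30)&(hsv[...,2]>200)).astype(np.uint8);m[:150]=0;m[300:]=0;m[:,:250]=0;m[:,380:]=0
cs,_=cv2.findContours(m,cv2.RETR_EXTERNAL,cv2.CHAIN_APPROX_NONE);c=max(cs,key=cv2.contourArea)
print(cv2.fitEllipse(c),cv2.boundingRect(c)); e=cv2.fitEllipse(c)
top=onz(C,*e[0],.036);print("top centre",top)
for z in(.03,.025):
  a=onz(C,327.5,158,z);b=onz(C,308.5,293,z);print(z,a,b,np.degrees(np.arctan2(*(a-b)[[1,0]])),np.linalg.norm(a-b),(a+b)/2)
print("plug",onz(C,427,234,.036))
cv2.imwrite("pics/w3c.png",cv2.resize(im[145:305,260:470],None,fx=3.75,fy=3.75,interpolation=cv2.INTER_CUBIC))
E
```

```text
((317.02703857421875, 231.10804748535156), (55.089141845703125, 60.019195556640625), 94.0686264038086) (287, 203, 62, 59)
top centre [ 0.53206343 -0.1993844   0.036     ]
0.03 [ 0.53940347 -0.14662447  0.03      ] [ 0.52533825 -0.25294393  0.03      ] 82.46398698304367 0.10724577775576566 [ 0.53237086 -0.1997842   0.03      ]
0.025 [ 0.53952741 -0.14709866  0.025     ] [ 0.52520103 -0.25539229  0.025     ] 82.46398698304374 0.10923715020188736 [ 0.53236422 -0.20124548  0.025     ]
plug [ 0.61390068 -0.20134833  0.036     ]
```

View pics/w3c.png

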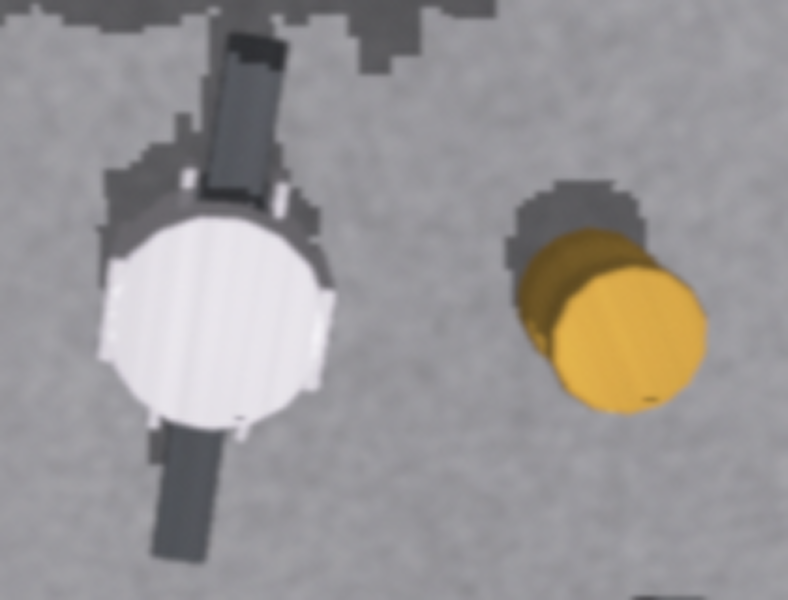

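```bash
python3 -m inch '7 -0.05 0.06 2 0.06;7 -0.05 0.06 7 0.13;7 -0.05 0.06 11 0.13;7 -0.05 0.06 14 0.13;7 -0.05 0.06 15.1 0.13;7 -0.05 0.06 15.1 0.13;7 -0.05 0.06 15.1 0.13'
python3 - <<'E'
from h import *
st=observe();im=get_image("wrist");cv2.imwrite("pics/w4.png",im[:,:,::-1])
print(st['ee_pos'],R.from_quat(st['eef_rot']).as_matrix()[:2,0],st['wrist_force'])
E
```

```text
time: 4.42
ee_pos: [0.5336, -0.2001, 0.0221]
eef_rot: [0.998, -0.063, 0.001, 0.001]
wrist_force: [-0.5, 0.1, 0.5]
grip_width: 0.82
[ 0.53360921 -0.20007738  0.02208423] [ 0.99207699 -0.12560678] [-0.50790294  0.05241984  0.50732927]
```

View pics/w4.png

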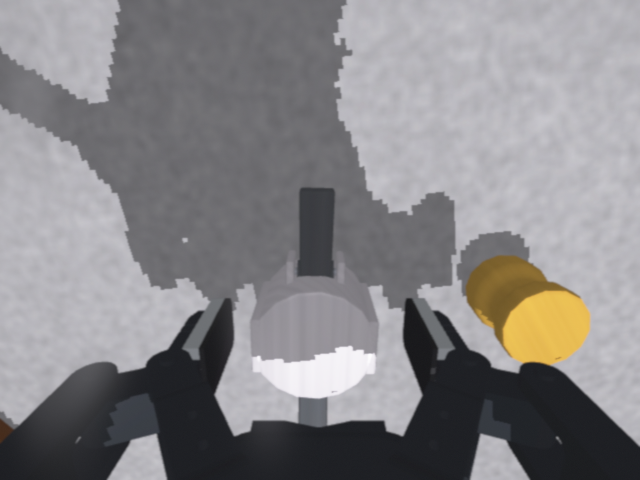

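```bash
python3 -m inch '7 -0.12 0 0.1 0;5 -0.12 0 0.1 0;4.5 -0.12 0 0.1 0;4 -0.12 0 0.1 0;4 -0.12 0 0.1 0;4 -0.12 0 0.1 0' 80
python3 - <<'E'
from h import *
st=observe()
print(st['ee_pos'],st['grip_width']*85.4,R.from_quat(st['eef_rot']).as_matrix()[:2,0],st['wrist_force'])
E
python3 -m inch '4 0 0 -0.5 0;4 0 0 -2 0;4 0 0 -5 0;4 0 0 -9 0;4 0 0 -13 0;4 0 0 -16 0;4 0 0 -17 0;4 0 0 -17 0;4 0 0 -17 0' 80
python3 - <<'E'
from h import *
st=observe();im=get_image("wrist");cv2.imwrite("pics/w5.png",im[:,:,::-1])
print(st['ee_pos'],st['grip_width']*85.4,R.from_quat(st['eef_rot']).as_matrix()[:2,0],st['wrist_force'],st['ft_torque'])
E
```

```text
time: 5.22
ee_pos: [0.5327, -0.2003, 0.0222]
eef_rot: [0.998, -0.063, 0.001, 0.001]
wrist_force: [-1.8, 0.5, 4.9]
grip_width: 0.521
[ 0.53273596 -0.2002657   0.02216047] 44.47434508892064 [ 0.99205444 -0.12577449] [-1.771145    0.54876491  4.92561458]
time: 6.35
ee_pos: [0.531, -0.1992, 0.1903]
eef_rot: [0.998, -0.063, -0.0, 0.001]
wrist_force: [-0.4, 1.6, -3.3]
grip_width: 0.517
[ 0.53097798 -0.19922698  0.19033353] 44.18990810898788 [ 0.99205656 -0.12579207] [-0.41899955  1.56695682 -3.3017176 ] [-0.0505169   0.00473558  0.06770374]
```

View pics/w5.png

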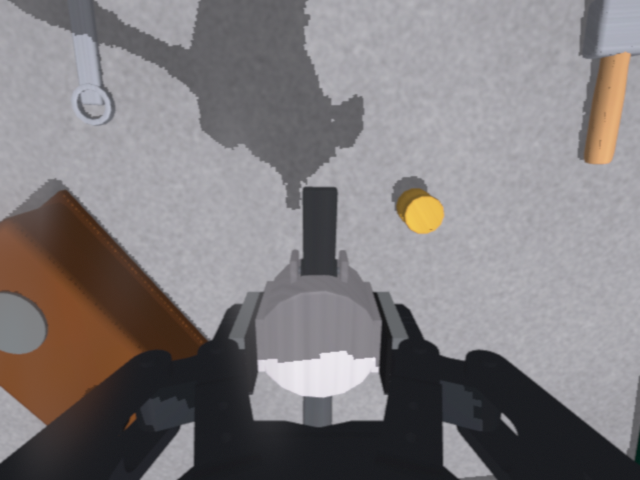

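```bash
python3 - <<'E'
from h import *
c=camera_model("wrist");T=c['tool_from_camera'];C=(c['mtx'],T[:3,3],T[:3,:3])
for u,v in((319.5,344),(319.5,291),(319.5,397),(257,340),(382,340)): print(u,v,onz(C,u,v,-.0138)*1000)
im=cv2.imread("pics/w5.png");cv2.imwrite("pics/w5c.png",cv2.resize(im[260:420,230:410],None,fx=3.75,fy=3.75,interpolation=cv2.INTER_CUBIC))
E
```

```text
319.5 344 [  0.60747919  -1.94072976 -13.8       ]
319.5 291 [  0.59110728 -22.66575645 -13.8       ]
319.5 397 [  0.6255647   20.95353169 -13.8       ]
257 340 [-21.55486488  -3.58521349 -13.8       ]
382 340 [ 22.76664909  -3.56784698 -13.8       ]
```

View pics/w5c.png

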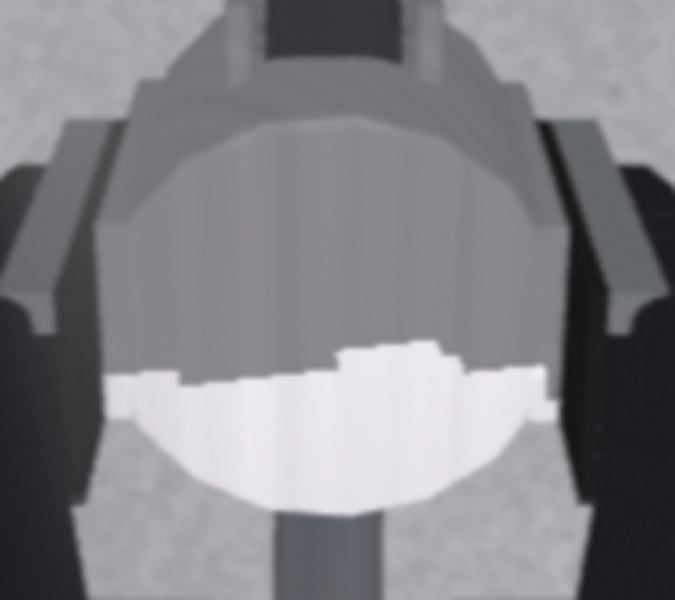

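```bash
python3 -m inch '4 -0.26 -2 -0.3 0;4 -0.78 -6 -0.8 0;4 -1.36 -10.5 -1 0;4 -1.95 -15 -1 0;4 -2.53 -19.5 -1 0;4 -3.12 -24 -1 0;4 -3.7 -28.5 -1 0;4 -4.28 -33 -1 0;4 -4.87 -37.5 -1 0;4 -5.4 -41.5 -1 0;4 -5.8 -44.5 -0.5 0;4 -5.98 -46 0 0;4 -6.03 -46.45 0 0;4 -6.03 -46.45 0 0;4 -6.03 -46.45 0 0;4 -6.03 -46.45 0 0' 80
python3 - <<'E'
from h import *
st=observe();print(st['ee_pos'],st['grip_width']*85.4,st['eef_rot'],st['wrist_force'],st['ft_torque'])
for n in("wrist","side","top"):
  im=get_image(n);cv2.imwrite(f"pics/{n}6.png",im[:,:,::-1])
a=cv2.imread("pics/side6.png")[130:230,230:350];b=cv2.imread("pics/top6.png")[175:275,185:305]
cv2.imwrite("pics/c6.png",cv2.resize(np.hstack([a,b]),None,fx=3.33,fy=3.33,interpolation=cv2.INTER_CUBIC))
E
```

```text
time: 8.4
ee_pos: [0.5299, 0.2683, 0.19]
eef_rot: [0.998, -0.064, -0.0, 0.0]
wrist_force: [1.0, 0.8, -2.5]
grip_width: 0.521
[0.52986177 0.26830083 0.18996765] 44.48346112197579 [ 9.97969381e-01 -6.36930293e-02 -2.56106186e-04  4.97003746e-04] [ 0.95426958  0.84692123 -2.50775639] [ 0.04118741 -0.00641413  0.05697322]
```

View pics/wrist6.png

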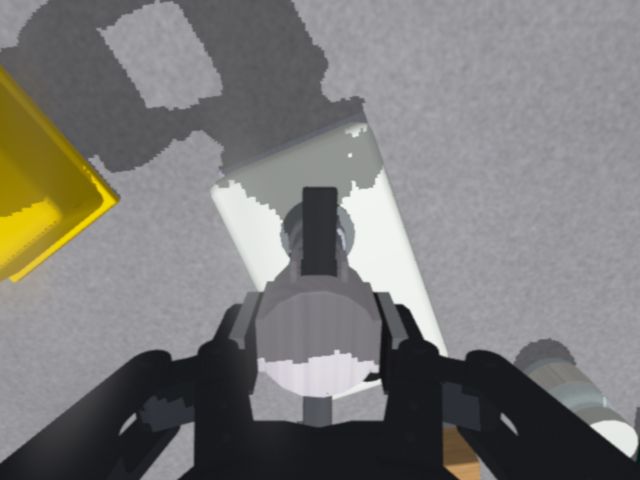

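View pics/c6.png

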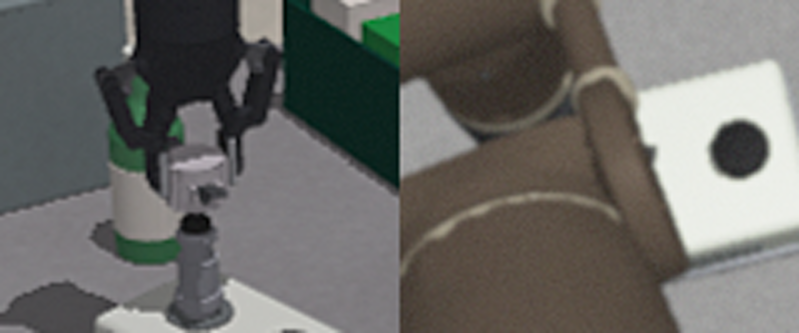

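```bash
python3 -m inch '4 -0.04 -0.09 0.5 0;4 -0.04 -0.09 1.4 0;4 -0.04 -0.09 2.2 0;4 -0.04 -0.09 2.6 0;4 -0.04 -0.09 2.8 0;4 -0.04 -0.09 3.0 0;4 -0.04 -0.09 3.2 0;4 -0.04 -0.09 3.2 0' 80
python3 - <<'E'
from h import *
st=observe();print(st['ee_pos'],st['grip_width']*85.4,st['eef_rot'],st['wrist_force'],st['ft_torque'])
im=get_image("side");cv2.imwrite("pics/s7.png",cv2.resize(im[130:230,230:350,::-1],None,fx=6,fy=6,interpolation=cv2.INTER_CUBIC))
E
```

```text
time: 9.55
ee_pos: [0.5294, 0.2696, 0.1579]
eef_rot: [0.998, -0.063, -0.0, 0.0]
wrist_force: [-0.2, 0.1, -3.0]
grip_width: 0.521
[0.52942876 0.26959074 0.15787253] 44.4785099084953 [ 9.97987056e-01 -6.34155079e-02 -2.93120566e-04  4.73207492e-04] [-0.19772514  0.14369876 -2.95596719] [ 0.02023667  0.02647271 -0.04382861]
```

View pics/s7.png

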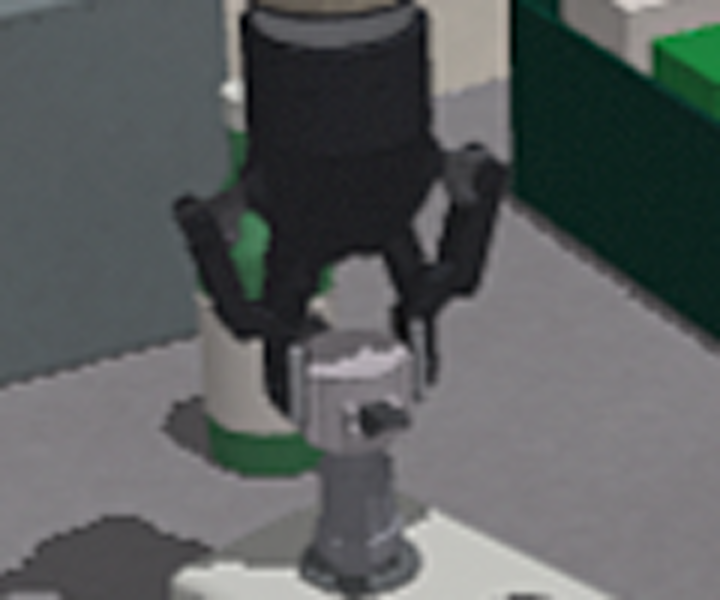

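```bash
python3 -m inch '4 0 0 0.25 0;4 0 0 0.5 0;4 0 0 0.75 0;4 0 0 1.0 0;4 0 0 1.2 0;4 0 0 1.2 0' 80
python3 -c "
from h import *
st=observe();print(st['ee_pos'],st['grip_width']*85.4,st['wrist_force'],st['ft_torque'])"
```

```text
time: 10.35
ee_pos: [0.5293, 0.2695, 0.1457]
eef_rot: [0.998, -0.063, -0.0, 0.001]
wrist_force: [-0.5, -0.4, -2.8]
grip_width: 0.523
[0.52931794 0.26952702 0.14567079] 44.65916034528104 [-0.51533543 -0.38705583 -2.80107727] [ 0.02781523 -0.06096751  0.01092634]
```

```bash
for i in 1; do python3 -m inch '4 0 0 0.1 0;4 0 0 0.2 0;4 0 0 0.3 0;4 0 0 0.4 0;4 0 0 0.4 0' 80; done
```

```text
time: 10.98
ee_pos: [0.5294, 0.2696, 0.1424]
eef_rot: [0.998, -0.063, -0.0, 0.001]
wrist_force: [-1.7, -0.7, 1.4]
grip_width: 0.519
```

```bash
python3 -m inch '4 0 0 0.1 0;4 0 0 0.2 0;4 0 0 0.2 0' 80
```

```text
time: 11.35
ee_pos: [0.5294, 0.2696, 0.1422]
eef_rot: [0.998, -0.063, -0.0, 0.001]
wrist_force: [-4.9, -2.1, 10.3]
grip_width: 0.52
```

```bash
python3 -m inch '4 0 0 0.1 0;4 0 0 0.2 0;4 0 0 0.2 0' 80
```

```text
time: 11.72
ee_pos: [0.5296, 0.2697, 0.1421]
eef_rot: [0.998, -0.063, -0.0, 0.001]
wrist_force: [-4.6, -3.0, 10.2]
grip_width: 0.515
```

```bash
python3 -m inch '4 -0.03 0.02 0.15 0;4 -0.06 0.05 0.3 0;4 -0.06 0.05 0.3 0;4 -0.06 0.05 0.3 0' 80;python3 - <<'E'
from h import *
im=get_image("side");cv2.imwrite("pics/s8.png",cv2.resize(im[130:230,230:350,::-1],None,fx=6,fy=6,interpolation=cv2.INTER_CUBIC))
E
```

```text
time: 12.22
ee_pos: [0.5296, 0.2696, 0.1414]
eef_rot: [0.998, -0.063, 0.0, 0.0]
wrist_force: [-5.8, -2.5, 11.1]
grip_width: 0.519
```

View pics/s8.png

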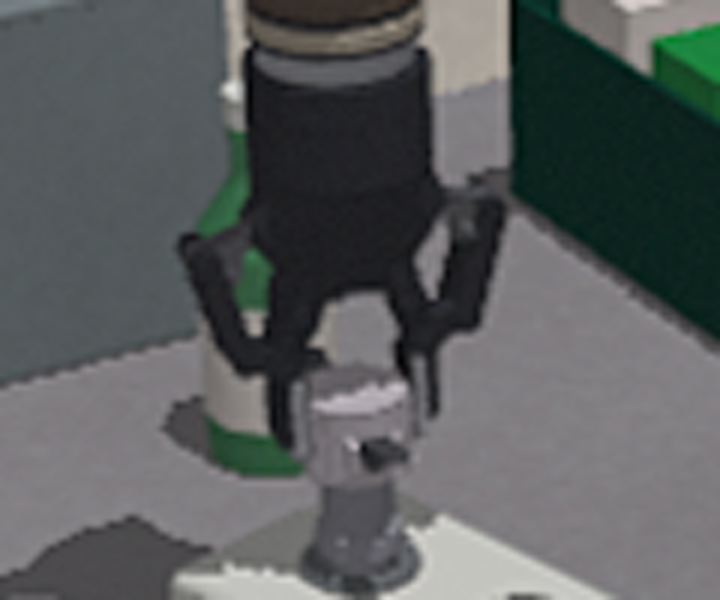

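```bash
python3 -m inch '4 -0.1 0.04 0.2 0;4 -0.12 0.06 0.4 0;4 -0.12 0.06 0.4 0;4 -0.12 0.06 0.4 0' 80
```

```text
time: 12.78
ee_pos: [0.5296, 0.2697, 0.1404]
eef_rot: [0.998, -0.063, 0.002, -0.0]
wrist_force: [-4.7, -1.9, 12.3]
grip_width: 0.517
```

```bash
python3 -m inch '4 -0.1 0.04 0.25 0;4 -0.12 0.06 0.5 0;4 -0.12 0.06 0.5 0;4 -0.12 0.06 0.5 0' 80;python3 -c "
from h import *
st=observe();print(st['ee_pos'],R.from_quat(st['eef_rot']).as_matrix()[:,2],st['wrist_force'],st['ft_torque'])"
```

```text
time: 13.28
ee_pos: [0.5297, 0.2696, 0.1388]
eef_rot: [0.998, -0.063, 0.003, -0.001]
wrist_force: [-4.5, -2.9, 14.6]
grip_width: 0.515
[0.52967806 0.26963544 0.13877482] [ 0.00582583  0.00122221 -0.99998228] [-4.54718764 -2.87750366 14.55681649] [-0.41716296  0.82981238 -0.02104768]
```

```bash
python3 -m inch '4 0 0 0.2 0;4 0 0 0.38 0;4 0 0 0.38 0' 80;python3 -c "
from h import *
st=observe();print(st['ee_pos'],R.from_quat(st['eef_rot']).as_matrix()[:,2],st['wrist_force'],st['ft_torque'])"
```

```text
time: 13.65
ee_pos: [0.5297, 0.2697, 0.1381]
eef_rot: [0.998, -0.063, 0.003, -0.001]
wrist_force: [-8.0, -2.9, 16.8]
grip_width: 0.517
[0.52969431 0.26968269 0.13813833] [ 5.27359219e-03  8.26763304e-04 -9.99985753e-01] [-8.01004923 -2.94714389 16.75311689] [-0.57084475  1.28548548 -0.02950939]
```

```bash
python3 -m inch '4 0 0 0 0;4.8 0 0 0 0;6.5 0 0 0 0;7 0 0 0 0;7 0 0 0 0';python3 -c "
from h import *
st=observe();print(st['ee_pos'],R.from_quat(st['eef_rot']).as_matrix()[:,2],st['wrist_force'],st['ft_torque'],st['grip_width']*85.4)
for n in('wrist','side'):
  im=get_image(n);cv2.imwrite(f'pics/{n}9.png',im[:,:,::-1])
"
```

```text
time: 14.28
ee_pos: [0.5297, 0.2697, 0.1378]
eef_rot: [0.998, -0.063, 0.002, -0.001]
wrist_force: [-0.2, 0.5, -0.5]
grip_width: 0.82
[0.52968535 0.26965832 0.13779099] [ 5.02201213e-03  7.65277504e-04 -9.99987097e-01] [-0.2014651   0.4735214  -0.51714529] [-0.02957474 -0.01562187  0.00117145] 69.9932424658639
```

View pics/wrist9.png

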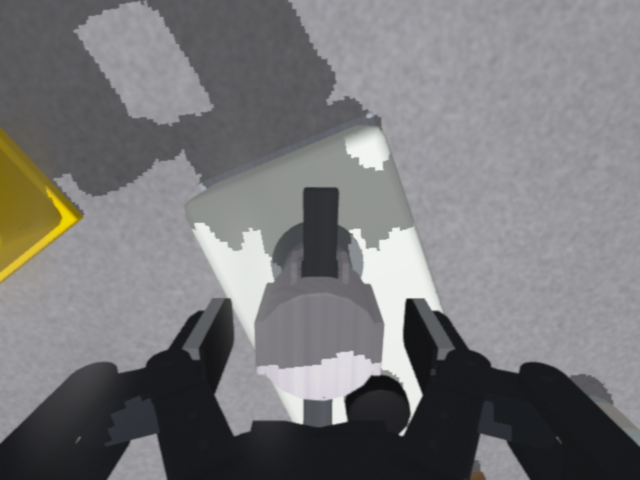

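```bash
python3 -m inch '7 0 0 -1 0;7 0 0 -3 0;7 0 0 -6 0;7 0 0 -9 -0.1;7.6 0 0 -11 -0.28;7.6 0 0 -11.2 -0.46;7.6 0 0 -11.2 -0.64;7.6 0 0 -11.2 -0.82;7.6 0 0 -11.2 -1.0;7.6 0 0 -11.2 -1.18;7.6 0 0 -11.2 -1.36;7.6 0 0 -11.2 -1.5;7.6 0 0 -11.2 -1.57;7.6 0 0 -11.2 -1.57;7.6 0 0 -11.2 -1.57'
python3 -c "
from h import *
st=observe();print(st['ee_pos'],R.from_quat(st['eef_rot']).as_matrix(),st['grip_width']*85.4,st['joint_positions'])
im=get_image('wrist');cv2.imwrite('pics/w10.png',im[:,:,::-1]);np.save('st10.npy',st,allow_pickle=True)
im=get_image('side');cv2.imwrite('pics/s10.png',cv2.resize(im[130:230,230:350,::-1],None,fx=6,fy=6,interpolation=cv2.INTER_CUBIC))
"
```

```text
time: 16.25
ee_pos: [0.5294, 0.2697, 0.251]
eef_rot: [0.751, 0.66, 0.003, 0.002]
wrist_force: [0.3, -1.5, -0.8]
grip_width: 0.895
[0.5294197  0.2697229  0.25101793] [[ 0.12766824  0.99179547  0.00652464]
 [ 0.99181447 -0.12767982  0.00138775]
 [ 0.00220943  0.00629406 -0.99997775]] 76.44837069725645 [ 3.98558277e-01  2.40371283e-01  1.70802439e+00 -1.35167840e-03
  1.18664542e+00 -1.04371069e+00]
```

View pics/w10.png

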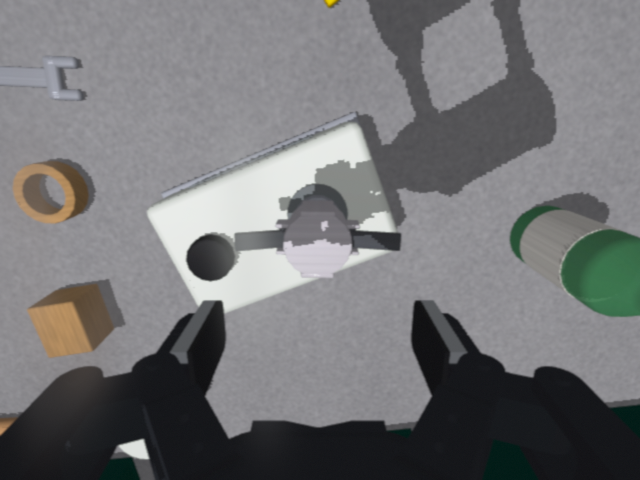

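View pics/s10.png

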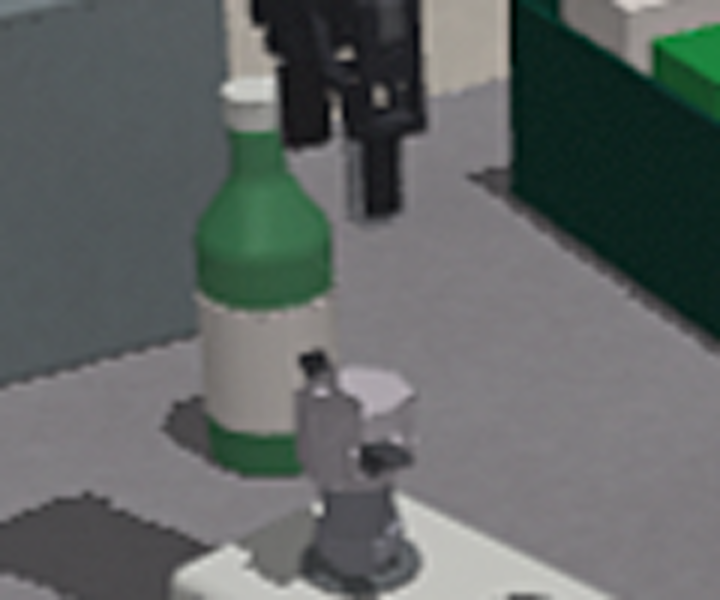

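```bash
python3 - <<'E'
from h import *
st=np.load("st10.npy",allow_pickle=True).item()
im=cv2.imread("pics/w10.png");cv2.imwrite("pics/w10c.png",cv2.resize(im[185:295,220:420],None,fx=4,fy=4,interpolation=cv2.INTER_CUBIC))
c=camera_model("wrist");T=c['tool_from_camera'];C=(c['mtx'],T[:3,3],T[:3,:3])
for u,v in((283,241),(353,241),(318,207),(318,273),(235,241),(400,241)): print(u,v,onz(C,u,v,.099)*1000)
E
```

```text
283 241 [-21.9100692   -2.94040361  99.        ]
353 241 [23.26438958 -2.9128205  99.        ]
318 207 [  0.68571522 -25.35321656  99.        ]
318 273 [ 0.66629316 19.40831623 99.        ]
235 241 [-52.88140467  -2.95931443  99.        ]
400 241 [53.60109109 -2.89429718 99.        ]
```

View pics/w10c.png

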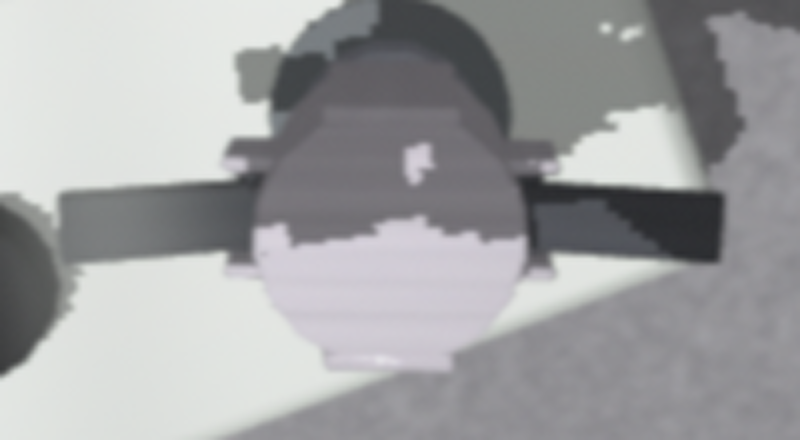

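```bash
python3 -m inch '7.6 0 -0.1 1 0;7.6 0 -0.1 3 0;7.6 0 -0.1 5.5 0;7.6 0 -0.1 7.2 0;7.6 0 -0.1 7.8 0;7.6 0 -0.1 8 0;7.6 0 -0.1 8 0'
python3 -c "
from h import *
st=observe();print(st['ee_pos'],st['wrist_force'],st['grip_width']*85.4)
im=get_image('side');cv2.imwrite('pics/s11.png',cv2.resize(im[130:230,230:350,::-1],None,fx=6,fy=6,interpolation=cv2.INTER_CUBIC))
im=get_image('wrist');cv2.imwrite('pics/w11.png',im[:,:,::-1])
"
```

```text
time: 17.23
ee_pos: [0.5293, 0.2701, 0.1712]
eef_rot: [0.751, 0.661, 0.003, 0.002]
wrist_force: [0.6, 0.1, 0.6]
grip_width: 0.891
[0.52928746 0.27011993 0.17120929] [0.63700735 0.06382417 0.61505669] 76.10109785822597
```

View pics/w11.png

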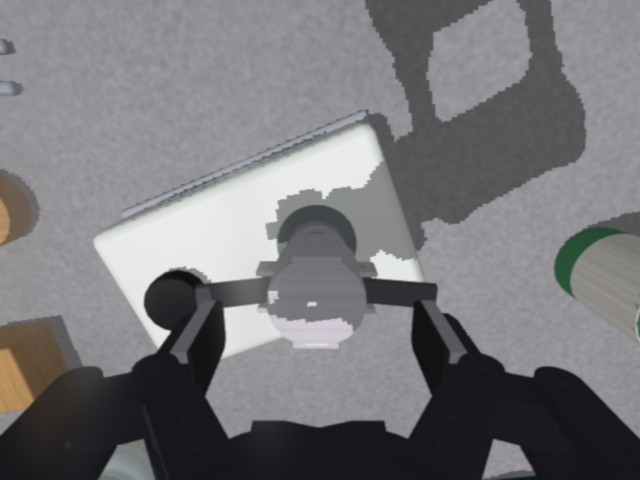

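View pics/s11.png

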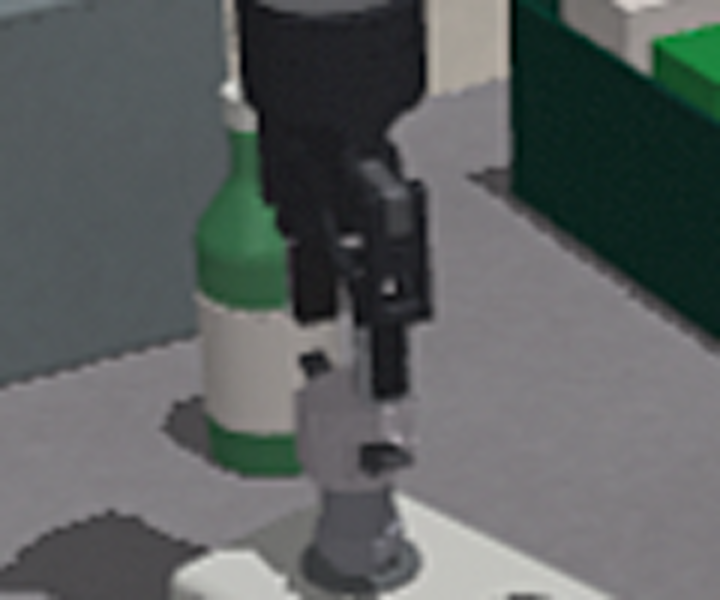

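```bash
python3 -m inch '7.6 0 0 0.3 0;7.6 0 0 0.6 0;7.6 0 0 0.9 0;7.6 0 0 1.2 0;7.6 0 0 1.5 0;7.6 0 0 1.8 0;7.6 0 0 2.1 0;7.6 0 0 2.4 0;7.6 0 0 2.4 0'
python3 -c "
from h import *
st=observe();print(st['ee_pos'],st['wrist_force'],st['ft_torque'],st['grip_width']*85.4)
im=get_image('side');cv2.imwrite('pics/s12.png',cv2.resize(im[130:230,230:350,::-1],None,fx=6,fy=6,interpolation=cv2.INTER_CUBIC))
im=get_image('wrist');cv2.imwrite('pics/w12.png',im[:,:,::-1])
"
```

```text
time: 18.45
ee_pos: [0.5298, 0.2703, 0.1478]
eef_rot: [0.751, 0.661, 0.004, 0.002]
wrist_force: [-0.5, -0.3, 2.7]
grip_width: 0.894
[0.52979068 0.27031269 0.14778237] [-0.45237171 -0.286469    2.66283234] [-0.06615308  0.06829547  0.03340403] 76.31910117805539
```

View pics/w12.png

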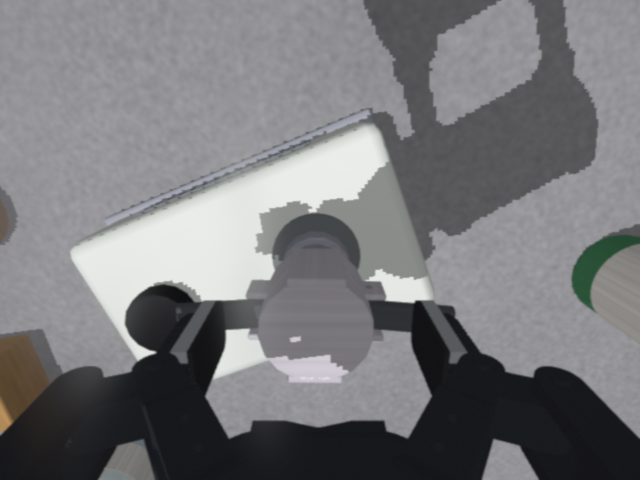

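View pics/s12.png

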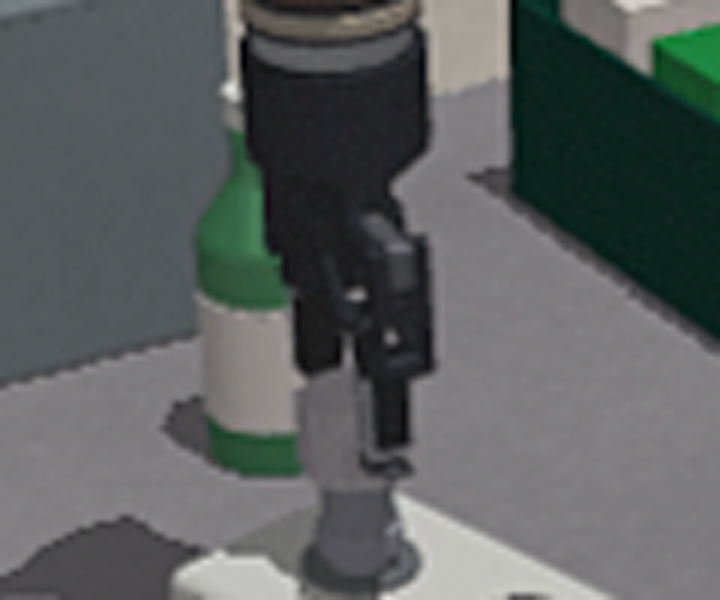

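```bash
python3 -m inch '7.6 0 0 0.25 0;7.6 0 0 0.5 0;7.6 0 0 0.75 0;7.6 0 0 1.0 0;7.6 0 0 1.0 0'
python3 -c "
from h import *
st=observe();print(st['ee_pos'],st['wrist_force'],st['ft_torque'],st['grip_width']*85.4)
im=get_image('side');cv2.imwrite('pics/s13.png',cv2.resize(im[130:230,230:350,::-1],None,fx=6,fy=6,interpolation=cv2.INTER_CUBIC))
im=get_image('wrist');cv2.imwrite('pics/w13.png',im[:,:,::-1])
"
```

```text
time: 19.18
ee_pos: [0.5304, 0.2704, 0.1384]
eef_rot: [0.751, 0.661, 0.004, 0.002]
wrist_force: [-0.1, -0.8, 3.8]
grip_width: 0.891
[0.53042077 0.27037545 0.13835937] [-0.11882929 -0.81045858  3.77445276] [-0.19092571  0.09624808 -0.08304946] 76.08645793597402
```

View pics/w13.png

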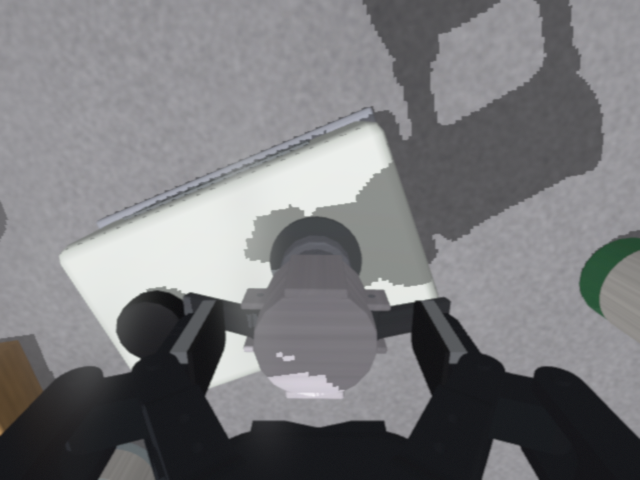

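View pics/s13.png

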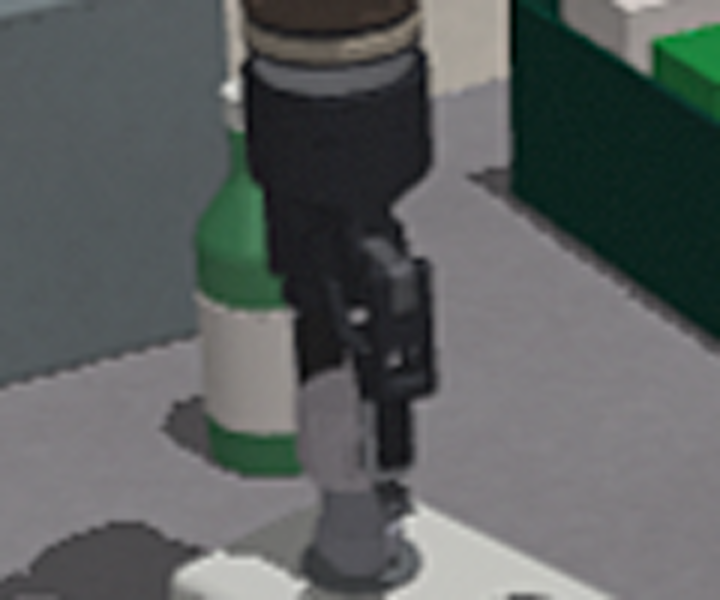

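```bash
python3 -m inch '7.6 0 0 0.2 0;7.6 0 0 0.4 0;7.6 0 0 0.6 0;7.6 0 0 0.8 0;7.6 0 0 1.0 0;7.6 0 0 1.0 0'
python3 -c "
from h import *
st=observe();print(st['ee_pos'],st['wrist_force'],st['ft_torque'],st['grip_width']*85.4)
im=get_image('wrist');cv2.imwrite('pics/w14.png',im[:,:,::-1])
"
```

```text
time: 20.02
ee_pos: [0.531, 0.2707, 0.1286]
eef_rot: [0.751, 0.661, 0.005, 0.002]
wrist_force: [0.1, -0.6, 5.2]
grip_width: 0.891
[0.53100576 0.27065285 0.12864944] [ 0.11117754 -0.58828695  5.22157176] [-0.04179765 -0.02236722 -0.01118135] 76.0627520493693
```

View pics/w14.png

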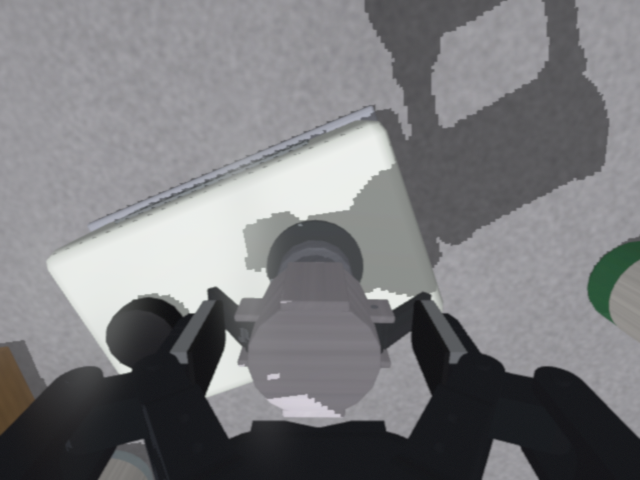

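```bash
python3 -m inch '7.6 -0.1 0 0.1 0;7.6 -0.15 0 0.3 0;7.6 -0.15 0 0.5 0;7.6 -0.15 0 0.7 0;7.6 -0.15 0 0.7 0'
python3 -c "
from h import *
st=observe();print(st['ee_pos'],st['wrist_force'],st['ft_torque'],st['grip_width']*85.4)
im=get_image('wrist');cv2.imwrite('pics/w15.png',im[:,:,::-1])
"
```

```text
time: 20.7
ee_pos: [0.5308, 0.269, 0.1211]
eef_rot: [0.751, 0.661, 0.005, 0.002]
wrist_force: [1.1, 0.2, 2.8]
grip_width: 0.889
[0.53079235 0.26899133 0.1211346 ] [1.13007469 0.17980927 2.75157062] [-0.02890214 -0.06368633 -0.00623267] 75.89356197530407
```

View pics/w15.png

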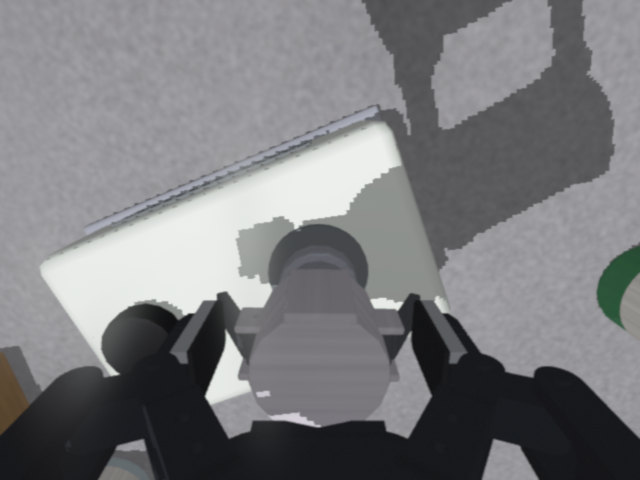

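```bash
python3 -m inch '7.6 0 0 0.2 0;7.6 0 0 0.4 0;7.6 0 0 0.6 0;7.6 0 0 0.7 0;7.6 0 0 0.7 0'
python3 -c "
from h import *
st=observe();print(st['ee_pos'],st['wrist_force'],st['ft_torque'],st['grip_width']*85.4)
im=get_image('wrist');cv2.imwrite('pics/w16.png',im[:,:,::-1])
im=get_image('side');cv2.imwrite('pics/s16.png',cv2.resize(im[130:230,230:350,::-1],None,fx=6,fy=6,interpolation=cv2.INTER_CUBIC))
"
```

```text
time: 21.38
ee_pos: [0.5308, 0.269, 0.1141]
eef_rot: [0.751, 0.661, 0.005, 0.002]
wrist_force: [0.2, -0.0, 3.8]
grip_width: 0.898
[0.53083366 0.26904471 0.11410487] [ 0.1919245  -0.02263981  3.77486541] [ 0.01188935 -0.03756083  0.00782193] 76.67524110703133
```

View pics/w16.png

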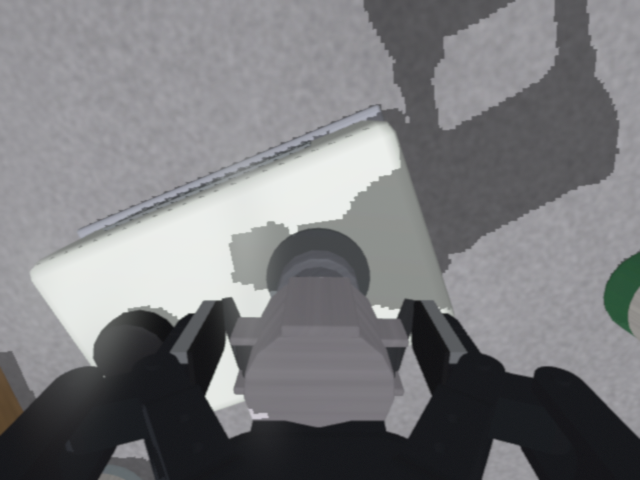

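View pics/s16.png

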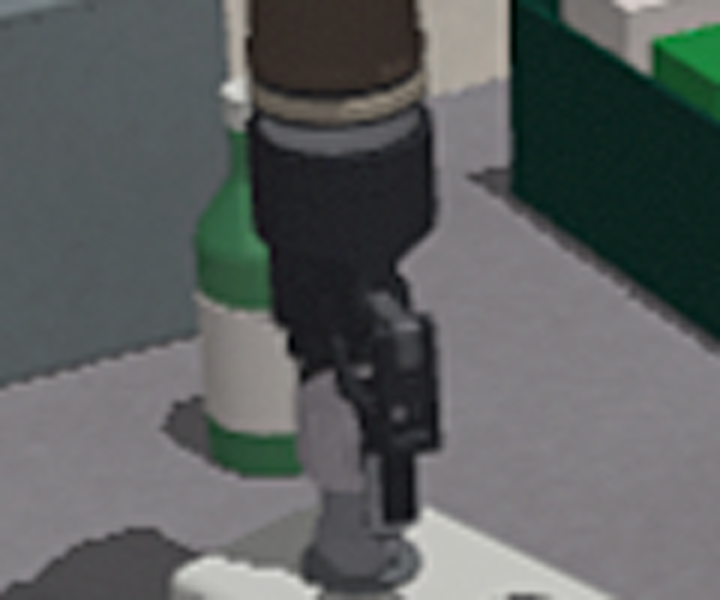

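```bash
python3 -m inch '7.6 0 0 0.2 0;7.6 0 0 0.4 0;7.6 0 0 0.6 0;7.6 0 0 0.6 0;7.4 0 0 0.6 0;7.2 0 0 0.6 0;7.0 0 0 0.6 0;6.8 0 0 0.6 0;6.8 0 0 0.6 0' 60
python3 -c "
from h import *
st=observe();print(st['ee_pos'],st['wrist_force'],st['ft_torque'],st['grip_width']*85.4)
im=get_image('wrist');cv2.imwrite('pics/w17.png',im[:,:,::-1])
"
```

```text
time: 22.6
ee_pos: [0.5309, 0.2689, 0.108]
eef_rot: [0.751, 0.661, 0.005, 0.002]
wrist_force: [0.5, -0.1, 2.8]
grip_width: 0.797
[0.53088592 0.26891772 0.10803172] [ 0.50319348 -0.06066872  2.76854195] [-0.13789117 -0.11513524  0.01318604] 68.03572181247694
```

View pics/w17.png

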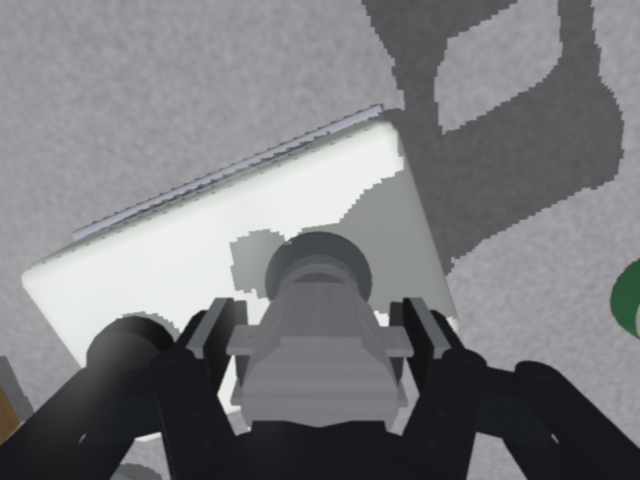

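```bash
python3 -m inch '6.7 0 0 0 0;6.6 0 0 0 0;6.5 0 0 0 0;6.4 0 0 0 0;6.3 0 0 0 0;6.2 0 0 0 0;6.1 0 0 0 0;6.0 0 0 0 0;6.0 0 0 0 0;6.0 0 0 0 0' 60
python3 -c "
from h import *
st=observe();print(st['ee_pos'],st['wrist_force'],st['ft_torque'],st['grip_width']*85.4)
im=get_image('wrist');cv2.imwrite('pics/w18.png',im[:,:,::-1])
"
```

```text
time: 23.9
ee_pos: [0.531, 0.269, 0.1084]
eef_rot: [0.751, 0.661, 0.005, 0.002]
wrist_force: [0.8, 0.5, 5.9]
grip_width: 0.705
[0.53099647 0.26899897 0.10844376] [0.81833817 0.51042071 5.868848  ] [-0.01891357 -0.018778   -0.0113442 ] 60.19571499177637
```

View pics/w18.png

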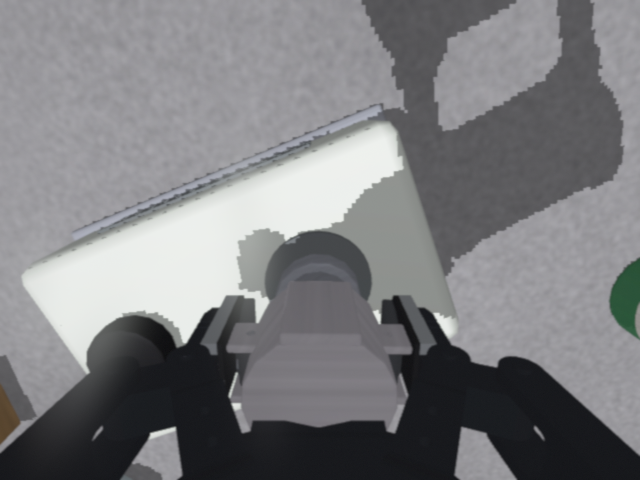

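```bash
python3 -m inch '5.9 0 0 0 0;5.8 0 0 0 0;5.7 0 0 0 0;5.6 0 0 0 0;5.5 0 0 0 0;5.4 0 0 0 0;5.3 0 0 0 0;5.3 0 0 0 0' 70
python3 -c "
from h import *
st=observe();print(st['ee_pos'],st['wrist_force'],st['ft_torque'],st['grip_width']*85.4)
im=get_image('wrist');cv2.imwrite('pics/w19.png',im[:,:,::-1])
"
```

```text
time: 24.95
ee_pos: [0.5311, 0.2691, 0.1091]
eef_rot: [0.751, 0.661, 0.005, 0.002]
wrist_force: [-1.0, -0.1, 7.6]
grip_width: 0.664
[0.53110372 0.26909687 0.10906632] [-1.04264957 -0.11704182  7.59897303] [-0.00181859  0.04170164  0.06410233] 56.665135104926954
```

View pics/w19.png

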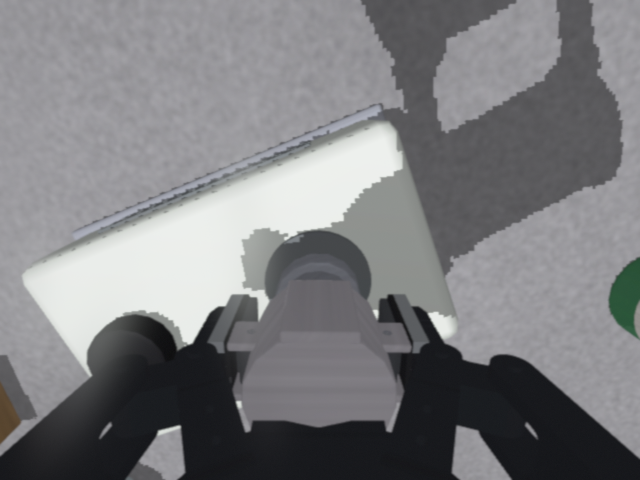

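```bash
python3 -m inch '5.3 0 0 0 0;6.5 0 0 0 0;7.6 0 0 0 0;7.8 0 0 -1 0;7.8 0 0 -3 0;7.8 0 0 -6 0;7.8 0 0 -10 0;7.8 0 0 -13 0;7.8 0 0 -14 0;7.8 0 0 -14 0'
python3 -c "
from h import *
st=observe();print(st['ee_pos'],st['wrist_force'],st['ft_torque'],st['grip_width']*85.4)
np.save('st20.npy',st,allow_pickle=True)
im=get_image('wrist');cv2.imwrite('pics/w20.png',im[:,:,::-1])
im=get_image('side');cv2.imwrite('pics/side20.png',im[:,:,::-1]);cv2.imwrite('pics/s20.png',cv2.resize(im[160:230,250:330,::-1],None,fx=7,fy=7,interpolation=cv2.INTER_CUBIC))
"
```

```text
time: 26.25
ee_pos: [0.53, 0.2689, 0.2503]
eef_rot: [0.751, 0.661, 0.006, 0.003]
wrist_force: [0.7, -0.3, -0.5]
grip_width: 0.913
[0.53002071 0.26888602 0.25028909] [ 0.68834486 -0.28171737 -0.51512584] [0.00594316 0.0281684  0.02115141] 77.94266716032607
```

View pics/w20.png

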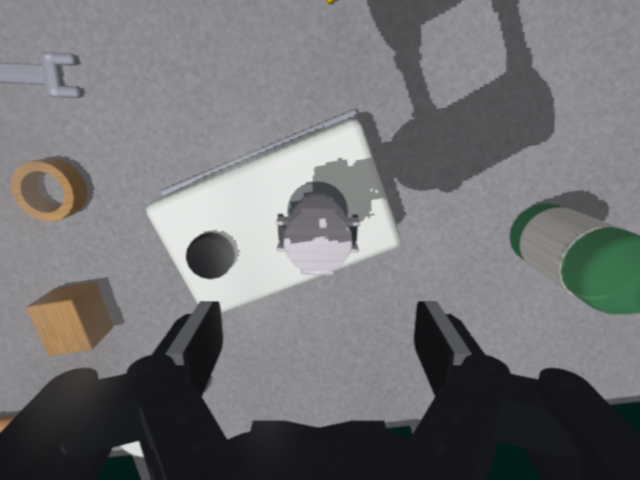

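View pics/s20.png

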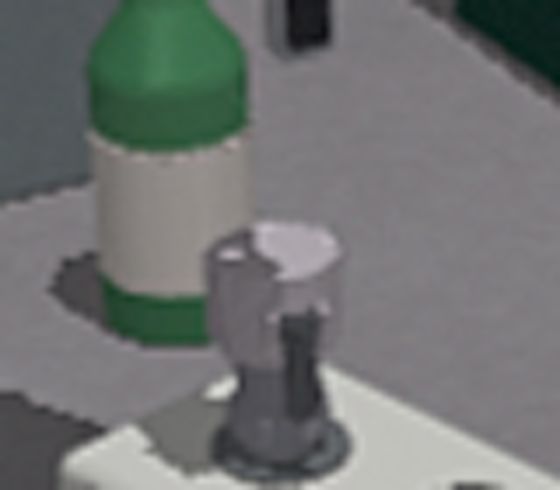

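```bash
python3 - <<'E'
from h import *
im=cv2.imread("pics/w20.png");cv2.imwrite("pics/w20c.png",cv2.resize(im[185:285,265:370],None,fx=6,fy=6,interpolation=cv2.INTER_CUBIC))
st=np.load("st20.npy",allow_pickle=True).item();C=cam("wrist",st)
# predicted pixel of arm ends for thetas about cap axis (.530,.2690+?), mouth .1155
a=R.from_quat(st['eef_rot']).as_matrix()[:,0];a[2]=0;a/=np.linalg.norm(a)
for mouth in(.1155,):
  for th in(1.2,1.3,1.4,1.45):
    r=.022+.035*np.cos(th)+.0055*np.sin(th);z=mouth+.017-.035*np.sin(th)+.0055*np.cos(th)
    out=[]
    for s in(-1,1):
      p=np.array([.530,.2693,z])+a*r*s; out.append(proj(C,p).round(1))
    print(th,r,z,out)
print("captop edges",[proj(C,np.array([.53,.2693,mouth+.036])+a*.0225*s).round(1) for s in(-1,1)])
E
```

```text
1.2 0.03980873637950332 0.10187159964076878 [array([265.2, 222.6]), array([368.1, 222.4])]
1.3 0.036662029021655114 0.1002467070678335 [array([269.5, 222. ]), array([363.8, 221.8])]
1.4 0.03336882351644497 0.09894407873635522 [array([273.9, 221.6]), array([359.3, 221.4])]
1.45 0.03167751837856457 0.09841781054520492 [array([276.1, 221.4]), array([357.1, 221.2])]
captop edges [array([282. , 243.6]), array([351.6, 243.5])]
```

View pics/w20c.png

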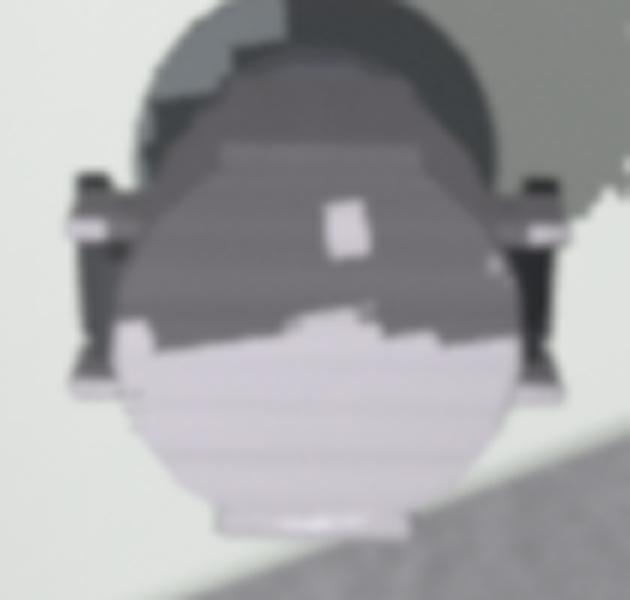

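```bash
python3 -m inch '7.8 0 -2 0 0;7.8 0 -6 0 0;7.8 0 -10 1 0;7.8 0 -13 2 0;7.8 0 -14 3 0;7.8 0 -14 3 0;7.8 0 -14 3 0'
python3 -c "
from h import *
st=observe();print(st['ee_pos'],st['wrist_force'])
np.save('st21.npy',st,allow_pickle=True)
C=cam('wrist',st)
im=get_image('wrist');cv2.imwrite('pics/w21.png',im[:,:,::-1])
u,v=map(int,proj(C,[.53,.2693,.13]));print(u,v)
x0,y0=u-50,max(0,v-50);print(x0,y0);cv2.imwrite('pics/w21c.png',cv2.resize(im[y0:y0+100,x0:x0+100,::-1],None,fx=6,fy=6,interpolation=cv2.INTER_CUBIC))
a=R.from_quat(st['eef_rot']).as_matrix()[:,0];a[2]=0;a/=np.linalg.norm(a);b=np.array([a[1],-a[0],0])
for th in(1.3,1.4,1.45):
  for s0,k in((0,'top'),(.035,'end')):
    r=.022+s0*np.cos(th)+.0055*np.sin(th);z=.1325-s0*np.sin(th)+.0055*np.cos(th)
    print(th,k,[((proj(C,np.array([.53,.2693,z])+a*r*s-b*.006)-[x0,y0])*6).round(0) for s in(-1,1)])
"
```

```text
time: 27.22
ee_pos: [0.3914, 0.2864, 0.2168]
eef_rot: [0.751, 0.66, 0.004, 0.002]
wrist_force: [0.7, 0.6, 0.3]
grip_width: 0.916
[0.39142676 0.28635661 0.21682784] [0.72367953 0.60587136 0.30785689]
317 429
267 379
1.3 top [array([ 77., 291.]), array([533., 290.])]
1.3 end [array([31., 90.]), array([578.,  89.])]
1.4 top [array([ 76., 287.]), array([534., 286.])]
1.4 end [array([56., 83.]), array([552.,  82.])]
1.45 top [array([ 76., 286.]), array([534., 284.])]
1.45 end [array([69., 81.]), array([539.,  79.])]
```

View pics/w21c.png

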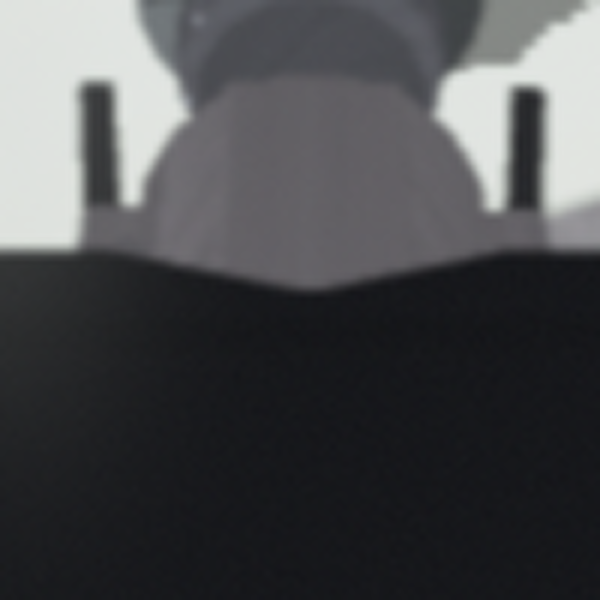

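```bash
python3 -c "
from h import *
im=get_image('side');cv2.imwrite('pics/fs.png',im[:,:,::-1])
st=observe();print(st['time'],st['wrist_force'])
"
```

```text
27.325 [-0.372714   -0.06512186 -0.00373297]
```

View pics/fs.png

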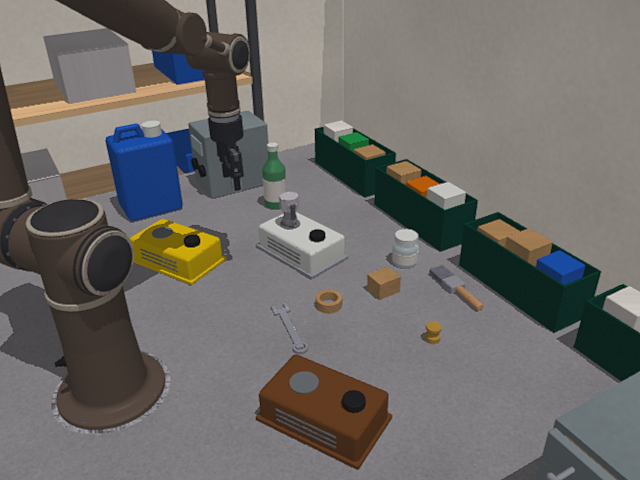

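The side view shows the cap on the neck at about (289,208). The bystanders are at the same pixels as at the start, and the gripper is clear of everything.

```bash
python3 -c "
from bench import *
print(finish_job())"
```

```text
the job is handed in; nothing more can be done
None
```

The coupler is on the tank's neck with both cam arms down and home, and I handed the job in at about 27 s of the 72 s allowed.

**What I did**
- **Placing the cap:** I gripped it by its flats and lowered it over the neck. I pressed it straight down to a push of about 19.5 N, which took about 4 mm of travel, with both arms still raised.
- **Swinging the arms:** I let go and turned the gripper 90°. I pressed both arms down together with the open fingers, correcting a centring error of about 1 mm on the way when one arm was slightly ahead. I then squeezed the arms until the fingers stalled at 70 N and backed off.

**Last checks**
- **Arms home:** In the last wrist view the arm ends are symmetric. Their spread is 467 px in the enlarged picture; 470 is expected at the 1.45 rad stop and 496 at 1.40 rad.
- **Bystanders:** In the side view they look unmoved from the start, by eye. The force reading was near zero with the robot clear of everything.

**What disagreed or was not measured**
- **Seal contact height:** The cap met the seal 3–4 mm higher than my camera estimate. I judged the seal's compression from force and travel from that contact, not from a direct reading.
- **Side force:** Up to 8 N of sideways force appeared while pressing, so the seal may have seen slightly less push than 19.5 N.
- **Stall opening:** The fingers stalled at 56.7 mm, a few mm narrower than I calculated for arms at home. I relied on the pictures for the final arm angle.

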